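# Clamp the full pack with the loose press key

### The job

The two-station press on the pull-out leaf has one loose red key for both stations. One station holds the full, thick pack of ten insole boards, the other only a thin pack of three that is still being laid up. Fit the key fully home on the drive shaft of the station with the full pack, flat to flat, and turn it clockwise as far as it goes so that the pad clamps the boards; leave the key on its shaft, and leave the other station open and both packs where they lie.

Things in the scene. Friction and masses are not known exactly. Their poses are not given: they have to be found in the camera images.
- key_bar (a point): Loose key, 64 mm tall, 0.16 kg, standing bore down on the dark desk at the left: dark hub 44 mm wide, red wing bar on top. This point: centre of the bar, 49 mm above the underside. Bar 13 mm thick (y), 30 mm tall, from 30 mm behind (-x) to 36 mm ahead (+x) of the axis. x points along the bar to its pale tip, z up the key's axis
- key_foot (a point): The key's underside, centre of the bore's mouth (axes as key_bar). D bore 25 mm wide, 28 mm deep, its flat 6.5 mm from the axis on the +x side, below the pale tip and a brass screw: 1.5 mm play all round, so the key goes on when its x and the shaft's x agree within about 0.15 rad. Once on, it turns the shaft after at most 0.4 rad of play
- seat_left (a point): Left drive shaft (as the robot sees it): point on its axis at the round steel face (55 mm wide) it stands out of; the seated key's underside lies on that face. z points out along the shaft, leaning 30 degrees from vertical to the press's front; x points to the flat and turns with the shaft. Shaft 26 mm long, 22 mm thick, flat 5 mm from the axis with a red paint line, last 5 mm tapered by 3 mm a side
- seat_right (a point): Right drive shaft (as the robot sees it): point on its axis at the round steel face (55 mm wide) it stands out of; the seated key's underside lies on that face. z points out along the shaft, leaning 30 degrees from vertical to the press's front; x points to the flat and turns with the shaft. Shaft 26 mm long, 22 mm thick, flat 5 mm from the axis with a red paint line, last 5 mm tapered by 3 mm a side
- shaft_left (a joint): Turn of the left shaft, rad, clockwise as seen looking down on the shaft's end: 0 open, 1.10 the stop. Starts at 0 to 0.25, turns with slight friction (0.16 N m), stays where left. It lowers the sprung pad as it turns: the pad meets a full pack at about 0.91 and clamps it from 0.95 on; it never reaches a thin pack
- shaft_right (a joint): The same for the right shaft
- bed_left (a point): Left station: centre of the steel bed's top, where a pack lies, 20 mm above the leaf. x points to the back of the press, y to its left, z up. The press is fixed: green-grey base 180 mm deep, 330 mm wide, stations 210 mm apart, heads 152 mm high, gear heads up to 205 mm, shaft tips 218 mm above the leaf
- bed_right (a point): The same for the right station
- pad_left: Left pad, 68 mm square, 12 mm thick, steel with black rubber below. Origin: centre of its underside, 66 mm above the leaf when open, 42 mm when it bears on a full pack
- pad_right: The same for the right station
- full_pack_mid (a point): Centre, half-way up, of the full pack: ten stacked insole boards, 126 x 76 x 22 mm, on the bed of one of the two stations
- full_pack: The full pack as a body; origin at the centre of its underside
- short_pack_mid (a point): Centre, half-way up, of the thin pack: three stacked insole boards, 115 x 76 x 6 mm, on the bed of the other station

How it is judged:
By the outcome, as a careful person would: the job done as asked, in the order asked, and still so for the second after the job is handed in, with the robot touching nothing.
It also fails if it takes over 48 s, if anything falls off the work surface, if the arm or the gripper's body presses on something with over 40 N, if the wrist force passes 120 N, or if a joint passes its speed limit or range.

### The arm

A 7-joint arm with a two-finger parallel gripper is mounted at the origin on a cart in front of the work surface, level with it; the furniture and walls round the work are solid. World frame = base frame: x ahead of the robot, y to its left, z up, the work surface at z = 0. Lengths are in m, angles in rad, forces in N, time in s.
With the tool pointing down it reaches from about 0.4 to 0.9 m from the base axis. Payload 5.5 kg.
Tool frame: the origin (TCP) lies midway between the tips of the shut fingers; the grasp point (between the pads) lies 19 mm behind it (manip.grip_depth is the distance from the TCP to the grasp point, in m); z points along the fingers, y is the line along which they close (so a half turn about z gives the same grasp; the last joint's range is limited). The gripper opens to 92 mm and grips with 3 to 60 N. Pads are 19 mm wide; open, the fingers measure 130 mm over their backs; the gripper's body (75 mm by 190 mm) begins 47 mm behind the grasp point.
Start: joints at [-1.061, 0.501, -0.427, 1.55, 0.221, 1.138, -0.21], TCP at [0.159, 0.63, 0.227] pointing down, gripper open.
Joint ranges: [-2.88, 2.88], [-0.31, 2.03], [-1.54, 1.56], [0.2, 2.42], [-1.41, 4.55], [0.19, 2.02], [-2.57, 2.57]. Speed limits (rad/s): [2.57, 2.57, 3.14, 3.14, 3.14, 3.14, 3.14].

### API

Orientations are given as a unit quaternion [x, y, z, w].
In Python, from bench import manip, effector, viewer gives the robot as it stands. Calls block until the motion is done:
- manip.move_pose(position, orientation): joint-space move of the TCP to a pose.
- manip.servo_line(position, ori=None, vel=0.15): straight line of the TCP; ori=None keeps the orientation; vel is the mean speed in m/s.
- manip.movej(angles): joint-space move.
- effector.open_jaws() and effector.close(f_grip=None): open the fingers fully, or close them until they stop; f_grip is the grip in N (None keeps the last).
- manip.sleep(seconds).
- manip.solve_ik(position, orientation): joint angles nearest the present ones, or None.
- viewer.get_image(name): name is "scene" or "top" or "wrist"; returns the picture (384x512x3 uint8, red, green, blue); there is no depth.
- viewer.get_calibration(name): a dict with "vfov" (degrees; the focal length in pixels is half the picture's height over the tangent of half this angle, whatever the lens; pixels are square), "cx", "cy" (the principal point, pixels), "eye" and "attitude" of the camera in the world. Camera axes: x right, y down, z forward; pixel columns grow to the right and rows downward; lengths in m; the calibration is good to about 2 mm. A picture is of the moment at which its call begins: read the wrist's pose just before it. get_calibration takes no time and is no camera call; for the wrist camera it gives the pose at the moment of the call.
A pose or a line that the arm cannot do raises manip.PlanningError and nothing moves.
- manip.hand_in(): hands the job in; it is judged then, once.
Readings, each from a call of its own:
- manip.current_clock(): time.
- manip.current_q(): joint angles.
- manip.current_joint_velocities(): joint speeds.
- manip.current_tau(): joint torques, N m.
- manip.current_tool_pos(): TCP position.
- manip.current_tcp_rot(): TCP orientation.
- manip.current_force(): force on the tool from outside, world axes, zero at the start.
- manip.current_wrist_torque(): the same for the moment, N m.
- manip.current_finger_gap(): finger opening in m.
- manip.current_gripper_force(): force on a finger pad.
Only numpy, scipy, OpenCV 4.12 (cv2) and the standard library are available. Lean on these libraries where they do the work, as an engineer would, in place of code of your own. Each camera call takes 0.05 s, during which the arm holds its last target. There are 200 camera calls.

## Working session

There is one attempt and no reset: what is moved stays moved. The work goes in short steps, each a Python script; the robot and the scene stay as the last script left them, time stands still between calls to the robot, and variables do not carry over. Pictures are saved under pics/ and viewed, at most 10 in all, crops included, and the job is handed in when it is done.

```bash
mkdir -p pics; ls
python3 - <<'E'
from bench import manip, effector, viewer
import cv2,numpy as np
for n in ("scene","top","wrist"):
    c=viewer.get_calibration(n); print(n,c)
    im=viewer.get_image(n); cv2.imwrite(f"pics/{n}0.png",im[:,:,::-1])
print(manip.current_clock(),manip.current_tool_pos(),manip.current_tcp_rot())
a=cv2.imread("pics/scene0.png");b=cv2.imread("pics/top0.png")
E
```

```text
pics
scene {'vfov': 44.150505565592425, 'cx': 253.2890956215925, 'cy': 196.5328409791496, 'eye': array([-0.36462255, -0.66200703,  0.70137974]), 'attitude': array([ 0.76558806, -0.36632649,  0.22805505, -0.47714853])}
top {'vfov': 51.046907824618934, 'cx': 260.9984939003317, 'cy': 191.51300122816124, 'eye': array([0.32554047, 0.04083123, 1.21841187]), 'attitude': array([-0.70218938,  0.70508131, -0.06986807,  0.07006332])}
wrist {'vfov': 62.91993085695088, 'cx': 255.00445041780176, 'cy': 191.53191632967997, 'eye': array([0.08031735, 0.64784463, 0.38382577]), 'attitude': array([0.77987946, 0.60759186, 0.09228186, 0.11876116])}
0.15 [0.15869976 0.62977739 0.22591309] [ 1.23057016e-01  9.92399321e-01 -7.39463545e-04 -1.08259345e-04]
```

View pics/scene0.png

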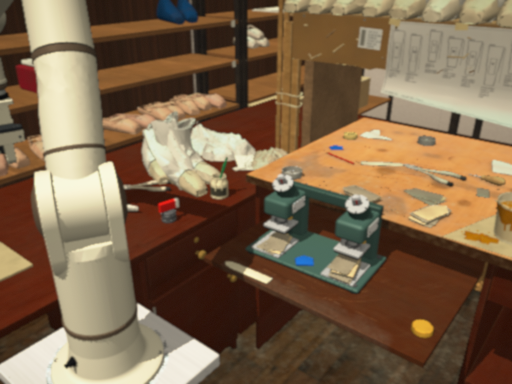

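View pics/top0.png

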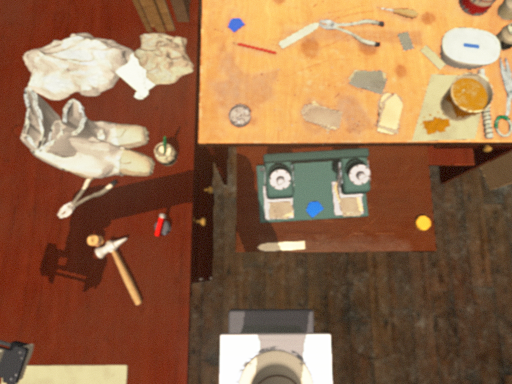

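The key is at about (163,223) in top and (169,210) in scene. The press stations are at (280,178) and (357,173) in top. I'll enlarge those areas.

```bash
cat > h.py <<'E'
from bench import manip, effector, viewer
import cv2, numpy as np
from scipy.spatial.transform import Rotation as R
def cal(n):
    c=viewer.get_calibration(n); return dict(f=192/np.tan(np.radians(c['vfov']/2)),c=np.array([c['cx'],c['cy']]),eye=np.array(c['eye']),R=R.from_quat(c['attitude']).as_matrix())
def ray(c,p):
    d=c['R']@np.r_[(np.array(p)-c['c'])/c['f'],1]; return d/np.linalg.norm(d)
def proj(c,X):
    v=c['R'].T@(np.array(X)-c['eye']); return c['c']+c['f']*v[:2]/v[2]
def tri(obs):
    A=np.zeros((3,3));b=np.zeros(3)
    for c,p in obs:
        P=np.eye(3)-np.outer(ray(c,p),ray(c,p)); A+=P; b+=P@c['eye']
    X=np.linalg.solve(A,b); return X,[np.round(proj(c,X)-p,1) for c,p in obs]
def onz(c,p,z):
    d=ray(c,p); return c['eye']+d*(z-c['eye'][2])/d[2]
def up(im,x0,y0,w,h,s):
    return cv2.resize(im[y0:y0+h,x0:x0+w],None,fx=s,fy=s,interpolation=cv2.INTER_CUBIC)
E
python3 - <<'E'
from h import *
s=cv2.imread("pics/scene0.png");t=cv2.imread("pics/top0.png")
o=np.zeros((600,800,3),np.uint8)
a=up(s,240,165,150,130,2.66*1);o[:a.shape[0],:a.shape[1]]=a
a=up(t,250,145,130,80,3);o[:240,405:795]=a
a=up(s,150,190,40,40,5);o[380:580,0:200]=a
a=up(t,145,205,40,40,5);o[380:580,210:410]=a
cv2.imwrite("pics/c1.png",o)
E
```

```text
(no output)
```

View pics/c1.png

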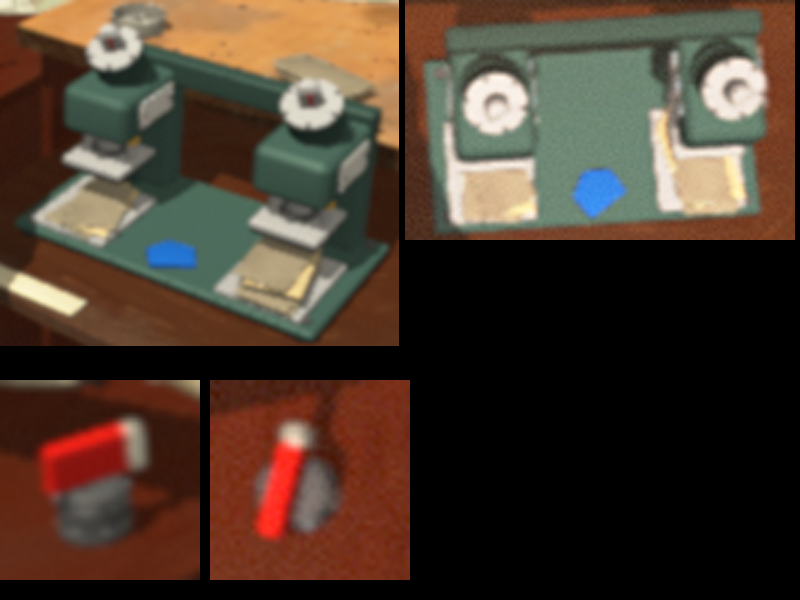

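View pics/wrist0.png

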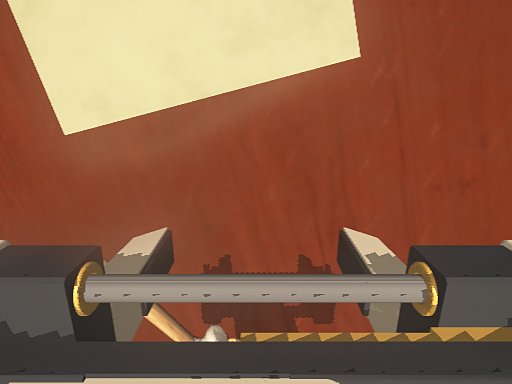

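Left shaft tip is at about top (280,180) and scene (283,182). The right one is at top (361,176) and scene (357,204). The key bar runs from (157,235) to a pale tip at (162,216) in top. The right pack looks thicker, but I'll confirm that from close by.

Run:
```python
from h import *
s=cal("scene");t=cal("top");np.set_printoptions(precision=3,suppress=True)
for n,a,b in [("tip",(176.6,203),(162.2,217)),("back",(159.6,209),(157.5,233)),("hub",(169,217),(163,224)),("shL",(283.2,181.9),(280,179)),("shR",(357.3,203),(361,175)),
 ("baseFL",(247,249),(265,222)),("baseFR",(358,292),(369,217))]: print(n,*tri([(s,a),(t,b)]))
w=cal("wrist");Rt=R.from_quat(manip.current_tcp_rot()).as_matrix()
print("cam in tool",Rt.T@(w['eye']-manip.current_tool_pos()));print(Rt.T@w['R'])
```

```text
tip [0.487 0.329 0.049] [array([-0.9,  0. ]), array([ 0.7, -0.7])]
back [0.438 0.344 0.043] [array([0.4, 0. ]), array([-0.3,  0.3])]
hub [0.469 0.34  0.005] [array([ 0.7, -0. ]), array([-0.5,  0.5])]
shL [ 0.567 -0.01   0.187] [array([-0.5,  0.1]), array([ 0.3, -0.3])]
shR [ 0.575 -0.223  0.189] [array([-0.,  0.]), array([ 0., -0.])]
baseFL [0.472 0.031 0.01 ] [array([ 1.1, -0.1]), array([-0.7,  0.7])]
baseFR [ 0.489 -0.287  0.009] [array([-0.7,  0.1]), array([ 0.4, -0.3])]
cam in tool [ 0.08  -0.002 -0.158]
[[-0.    -0.955 -0.297]
 [ 1.    -0.001  0.001]
 [-0.001 -0.297  0.955]]
```

```bash
cat >> h.py <<'E'
def mat(z,x):
    "tool rotation with given z, x made orthogonal"
    z=np.array(z,float)/np.linalg.norm(z); x=np.array(x,float); x-=z*(x@z); x/=np.linalg.norm(x)
    return R.from_matrix(np.c_[x,np.cross(z,x),z])
def shot(name):
    c=cal("wrist"); im=viewer.get_image("wrist")[:,:,::-1].copy(); cv2.imwrite(f"pics/{name}.png",im); np.savez(f"pics/{name}.npz",**c); return im,c
def load(name): return dict(np.load(f"pics/{name}.npz"))
E
python3 - <<'E'
from h import *
Q=mat((.5,.02,-.866),(-.866,-.035,-.5)).as_quat()
p1=[0.42,-0.05,0.265];p2=[0.42,-0.19,0.265]
manip.move_pose(p1,Q); a,_=shot("w1"); manip.servo_line(p2,vel=.2); b,_=shot("w2")
print(manip.current_q(),manip.current_clock(),manip.current_tool_pos())
E
```

```text
Traceback (most recent call last):
bench.PlanningError: the arm cannot take that pose within its joint ranges
```

Run:
```python
from h import *
z=np.array((.5,.02,-.866)); x0=np.array((-.866,-.035,-.5))
for y in (-.01,-.12,-.223):
  for nm,p in (("seat",[0.56,y,0.19]),("hover",[0.52,y,0.27]),("view",[0.42,y,.265]),("view2",[0.44,y,.32])):
    ok=[]
    for a in range(-180,180,15):
        M=mat(z,R.from_rotvec(np.radians(a)*z/np.linalg.norm(z)).apply(x0))
        q=manip.solve_ik(p,M.as_quat())
        if q is not None: ok.append((a,round(float(q[6]),1)))
    print(y,nm,ok)
```

```text
-0.01 seat [(-180, -1.2), (-165, -1.3), (-150, -1.5), (-135, -1.8), (-120, -1.8), (-105, -1.8), (-90, -2.1), (-75, -2.3), (-60, 1.8), (-45, 2.2), (-30, 1.9), (-15, 1.6), (0, 1.4), (15, 1.1), (30, 0.9), (45, 0.7), (60, 0.5), (75, 0.2), (90, 0.0), (105, -0.2), (120, -0.4), (135, -0.7), (150, -0.9), (165, -1.2)]
-0.01 hover [(-180, -1.8), (-165, -2.1), (-150, -2.0), (-135, -2.2), (-120, -2.3), (-105, -2.4), (-90, -2.5), (-75, 2.4), (-60, 2.5), (-45, 2.2), (-30, 2.0), (-15, 1.7), (0, 1.5), (15, 1.2), (30, 1.0), (45, 0.7), (60, 0.5), (75, 0.2), (90, -0.1), (105, -0.3), (120, -0.6), (135, -0.9), (150, -1.1), (165, -1.5)]
-0.01 view []
-0.01 view2 []
-0.12 seat [(-180, -0.7), (-165, -1.0), (-150, -1.1), (-135, -1.3), (-120, -1.4), (-105, -1.7), (-90, -1.8), (-75, -2.0), (-60, -2.2), (-45, -2.5), (-30, 2.4), (-15, 2.5), (0, 2.3), (15, 2.1), (30, 1.9), (45, 1.6), (60, 1.3), (75, 1.1), (90, 0.9), (105, 0.7), (120, 0.5), (135, -1.2), (150, -0.2), (165, -0.5)]
-0.12 hover [(-180, -1.0), (-165, -1.2), (-150, -1.5), (-135, -1.8), (-120, -2.0), (-105, -2.2), (-90, -2.5), (-75, -2.4), (-45, 2.6), (-
[... 1206 characters left out ...]
 1.6), (45, 1.4), (60, 1.2), (75, 0.9), (90, 1.0), (105, 0.9), (120, 0.5), (135, 0.2), (150, -0.0), (165, -0.3)]
-0.223 view [(-180, -0.8), (-165, -0.9), (-150, -1.1), (-135, -1.4), (-120, -1.6), (-105, -1.8), (-90, -2.0), (-75, -2.2), (-60, -2.4), (-45, -2.5), (-15, 2.5), (0, 2.4), (15, 2.2), (30, 1.9), (45, 1.6), (60, 1.4), (75, 1.1), (90, 1.0), (105, 0.5), (120, 0.3), (135, -0.0), (150, -0.1), (165, -0.6)]
-0.223 view2 [(-180, -0.8), (-165, -1.0), (-150, -1.3), (-135, -1.5), (-120, -1.7), (-105, -1.9), (-90, -2.2), (-75, -2.4), (-60, -2.5), (-15, 2.4), (0, 2.3), (15, 1.9), (30, 1.8), (45, 1.5), (60, 1.3), (75, 1.0), (90, 0.8), (105, 0.5), (120, 0.2), (135, -0.1), (150, -0.3), (165, -0.5)]
```

Run:
```python
from h import *
Q=mat((.5,.02,-.866),(-.866,-.035,-.5)).as_quat()
p1=[0.42,-0.10,0.275];p2=[0.42,-0.22,0.275]
manip.move_pose(p1,Q); a,_=shot("w1"); manip.servo_line(p2,vel=.2); b,_=shot("w2")
print(manip.current_q(),manip.current_clock(),manip.current_tool_pos())
```

```text
[ 0.18463662 -0.1665163   0.44981773  2.29371663 -0.43527537  0.62789916
  2.56362008] 3.925 [ 0.42011126 -0.2190123   0.27477314]
```

View pics/w1.png

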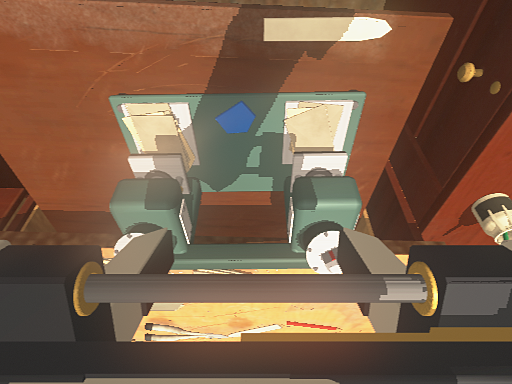

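View pics/w2.png

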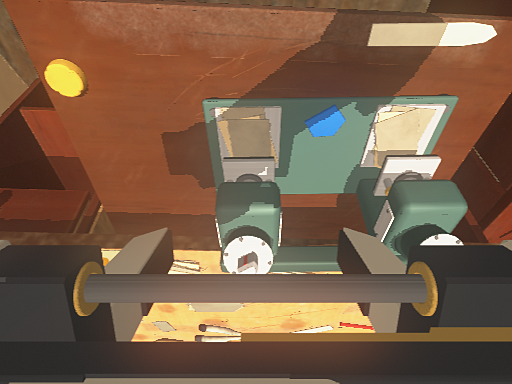

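The images are rotated (the press back is down). The right shaft is at about (247,255) in w2 and the left shaft at about (330,255) in w1. I need a zoom to judge the packs.

Run:
```python
from h import *
a=cv2.imread("pics/w1.png");b=cv2.imread("pics/w2.png")
o=np.zeros((600,800,3),np.uint8)
def put(im,x,y): o[y:y+im.shape[0],x:x+im.shape[1]]=im[:600-y,:800-x]
g=lambda im,*k: up(im,*k)[::-1,::-1]
put(g(a,105,90,100,75,4),400,0);put(g(a,275,90,100,75,4),0,0)
put(g(b,195,95,100,75,4),400,300);put(g(b,215,225,66,50,6)[:,:],0,300)
put(g(a,300,220,66,50,3)[:,:],200,300) if 0 else None
cv2.imwrite("pics/c2.png",o)
```

```text
(no output)
```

View pics/c2.png

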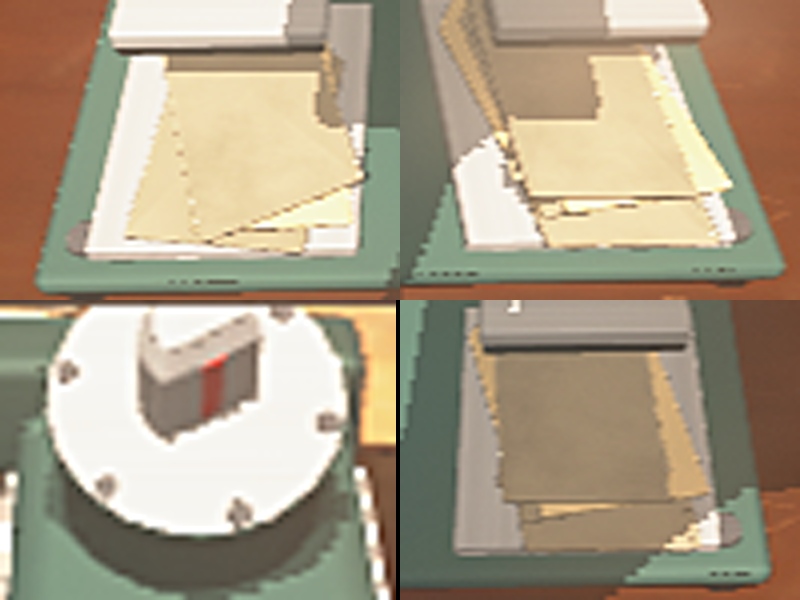

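Right is the full pack: a thick, many-board stack. Left is three fanned boards. The right flat, with its red line, faces front and somewhat to the robot's right. I'll check the heights and take two closer views of the right shaft.

Run:
```python
from h import *
np.set_printoptions(precision=4,suppress=True)
A,B=load("w1"),load("w2")
for n,a,b in [("packL",(176.2,116.75),(268.75,120.5)),("packR",(131.2,116.25),(228,120)),("bed",(188,103),(281.2,107.5))]: print(n,*tri([(A,a),(B,b)]))
Q=mat((.5,.02,-.866),(-.866,-.035,-.5)).as_quat()
manip.move_pose([.465,-.26,.325],Q); a,_=shot("w3"); manip.servo_line([.465,-.19,.325],vel=.2); b,_=shot("w4")
print(manip.current_clock())
T=viewer.get_calibration("wrist")
o=np.hstack([up(im,*( (np.round(proj(load(n),[.585,-.223,.165])).astype(int)-[50,55]).tolist()),100,110,4) for im,n in((a,"w3"),(b,"w4"))])
for n in("w3","w4"): print(np.round(proj(load(n),[.585,-.223,.165]))-[50,55])
cv2.imwrite("pics/c3.png",o)
```

```text
packL [ 0.5072 -0.1991  0.0272] [array([0. , 0.1]), array([ 0. , -0.1])]
packR [ 0.4995 -0.251   0.0404] [array([0., 0.]), array([ 0., -0.])]
bed [ 0.493  -0.1837  0.0175] [array([0. , 0.4]), array([ 0. , -0.4])]
4.9333
[233. 131.]
[173. 132.]
```

View pics/c3.png

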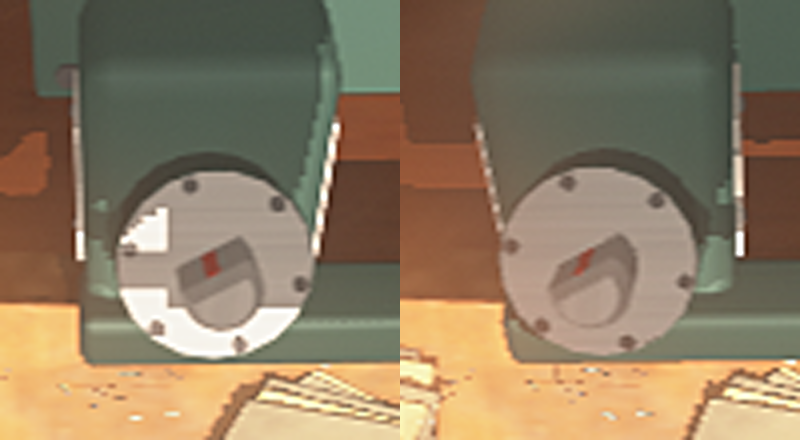

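Run:
```python
from h import *
np.set_printoptions(precision=4,suppress=True)
A,B,C,D=[load(f"w{i}") for i in (1,2,3,4)]; s,t=cal("scene"),cal("top")
o=-.4
c3=lambda p:(233+p[0]/4+o,131+p[1]/4+o); c4=lambda p:(173+(p[0]-400)/4+o,132+p[1]/4+o)
fl=lambda p:(215+66-p[0]/6+o,225+50-(p[1]-300)/6+o)
S,e=tri([(C,c3((215,263.5))),(D,c4((599,260.5)))]); print("seat",S,e, "w2",proj(B,S),fl((195,395)))
for c,a,b in((A,(110,95),(365,95)),(B,(203,98),(457,96))):
    u=onz(c,b,0)-onz(c,a,0); print("yaw",np.arctan2(-u[0],u[1]),np.linalg.norm(u), onz(c,a,0))
yaw=.045
xb=np.array([np.cos(yaw),np.sin(yaw),0]); n=-.5*xb+np.array([0,0,np.sqrt(.75)])
front=-np.sqrt(.75)*xb-.5*np.array([0,0,1]); left=np.cross(n,front)*-1
left=np.cross([0,0,1],xb)
print("tip expected",S+.026*n,"scene/top reproj",proj(s,S+.026*n),proj(t,S+.026*n))
def on(c,p,h=0):
    d=ray(c,p); P=S+h*n; return c['eye']+d*((P-c['eye'])@n)/(d@n)-P
for nm,c,a,b in(("w3",C,c3((177,268)),c3((243,237))),("w4",D,c4((552,286)),c4((628,234))),("w2",B,fl((170,440)),fl((262,395)))):
    U,V=on(c,a),on(c,b); u=V-U; m=np.cross(n,u); m/=np.linalg.norm(m)
    if m@front<0: m=-m
    print(nm,"len",np.linalg.norm(u)*1e3,"dist",m@U*1e3,"ang toward left from front deg",np.degrees(np.arctan2(m@left,m@front)))
```

```text
seat [ 0.5759 -0.2221  0.1892] [array([0., 0.]), array([ 0., -0.])] w2 [247.9425 257.1376] (248.1, 258.7666666666667)
yaw 0.04027094250319256 0.33412647708826704 [ 0.4955 -0.2881  0.    ]
yaw 0.049249333276236686 0.3339410193753107 [ 0.4944 -0.2861  0.    ]
tip expected [ 0.5629 -0.2227  0.2117] scene/top reproj [355.6493 196.4562] [363.4064 177.6789]
w3 len 20.214686604862433 dist 3.5929968805959933 ang toward left from front deg -26.38698106816447
w4 len 26.365499211451958 dist 1.5057078898046874 ang toward left from front deg -34.9135657975313
w2 len 19.390489225575358 dist 4.06160563191198 ang toward left from front deg -28.333615955358013
```

Run:
```python
from h import *
np.set_printoptions(precision=4,suppress=True)
Q=mat((0,0,-1),(-.955,.296,0)).as_quat()
manip.move_pose([.44,.30,.19],Q); a,c=shot("k1"); manip.servo_line([.47,.36,.19],vel=.2); b,d=shot("k2")
print(manip.current_clock(),manip.current_q())
o=np.hstack([up(a,130,60,250,280,1.6),up(b,130,60,250,280,1.6)])
cv2.imwrite("pics/c4.png",o)
for im in(a,b):
    h=cv2.cvtColor(im,cv2.COLOR_BGR2HSV); m=((h[...,0]<6)|(h[...,0]>175))&(h[...,1]>200)&(h[...,2]>120)
    n,l,st,ce=cv2.connectedComponentsWithStats(m.astype(np.uint8)); i=1+np.argmax(st[1:,4]); print(st[i],ce[i],cv2.minAreaRect(np.argwhere(l==i)[:,::-1].astype(np.float32)))
```

```text
7.3583 [-0.0564  0.5498 -0.8692  1.7281  0.4682  1.0867  0.192 ]
[287 156  17  60 248] [293.7581 176.4194] ((294.9969177246094, 185.4446258544922), (59.57480239868164, 14.477675437927246), 86.8201675415039)
[215 146  15  16  86] [223.0349 150.7558] ((221.79310607910156, 152.98275756835938), (13.702506065368652, 14.948187828063965), 4.763640880584717)
```

View pics/c4.png

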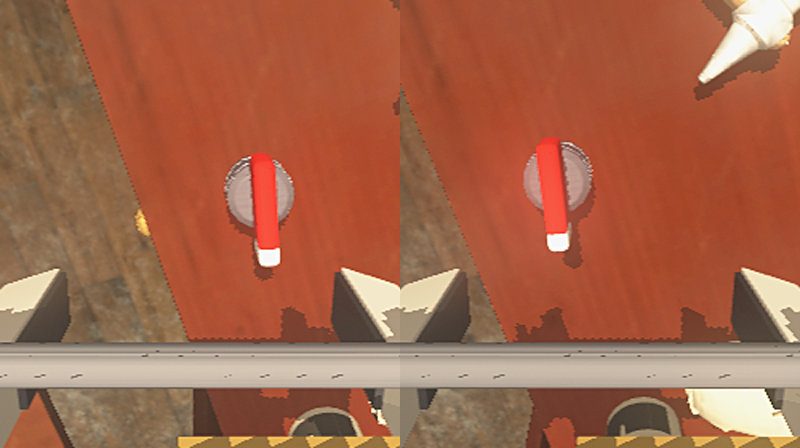

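Bar in the left panel runs (261,160) to a tip at (269,266), and in the right panel (549,146) to (558,251). The hub is centred near (259,190) and (558,175). I'll triangulate these.

Run:
```python
from h import *
np.set_printoptions(precision=4,suppress=True)
a,b=load("k1"),load("k2"); f=lambda p:(130+p[0]/1.6-.2,60+p[1]/1.6-.2); g=lambda p:f((p[0]-400,p[1]))
for n,p,q in(("tip",(269,266),(558,251)),("bound",(267.5,249),(557,234)),("back",(261,155),(549,140)),("hub",(259,190),(558.5,175))): print(n,*tri([(a,f(p)),(b,g(q))]),"z.064",onz(a,f(p),.064)[:2],onz(b,g(q),.064)[:2],"z.034",onz(a,f(p),.034)[:2],onz(b,g(q),.034)[:2])
```

```text
tip [0.4928 0.3246 0.067 ] [array([ 0., -0.]), array([-0.,  0.])] z.064 [0.4942 0.3246] [0.4938 0.324 ] z.034 [0.508 0.325] [0.5045 0.3178]
bound [0.4837 0.3266 0.0627] [array([ 0., -0.]), array([-0.,  0.])] z.064 [0.4831 0.3266] [0.4832 0.3269] z.034 [0.4958 0.3272] [0.4928 0.3211]
back [0.4297 0.3388 0.0496] [array([-0.1,  0.3]), array([ 0. , -0.3])] z.064 [0.4263 0.3381] [0.4282 0.3407] z.034 [0.4329 0.3399] [0.432  0.3364]
hub [0.4575 0.3331 0.0231] [array([ 0. , -0.3]), array([-0. ,  0.3])] z.064 [0.4459 0.3315] [0.4491 0.3394] z.034 [0.4546 0.3326] [0.4551 0.3349]
```

Run:
```python
from h import *
np.set_printoptions(precision=4,suppress=True)
y=-.225; Q=mat((0,0,-1),(-np.cos(y),-np.sin(y),0)).as_quat()
manip.move_pose([.459,.3322,.12],Q); manip.servo_line([.459,.3322,.037],vel=.1)
print(manip.current_force(),manip.current_tool_pos())
effector.close(f_grip=60); print("gap",manip.current_finger_gap(),manip.current_gripper_force(),manip.current_force())
manip.servo_line([.459,.3322,.16],vel=.2); print(manip.current_finger_gap(),manip.current_tool_pos(),manip.current_force(),manip.current_clock())
# hover check
yaw=.045;xb=np.array([np.cos(yaw),np.sin(yaw),0]);n=-.5*xb+np.array([0,0,np.sqrt(.75)]);front=-np.sqrt(.75)*xb-.5*np.array([0,0,1]);left=np.cross([0,0,1],xb)
S=np.array([.5759,-.2221,.1892])
for deg in(-27.5,0,30,60):
    ph=np.radians(deg); kx=front*np.cos(ph)+left*np.sin(ph); M=mat(-n,-kx)
    for h in(.037,.10): print(deg,h,manip.solve_ik(S+n*h,M.as_quat()))
```

```text
[0.0823 0.3346 0.4211] [0.4593 0.3327 0.0375]
gap 0.012837357521288947 62.762421332881786 [-0.9838 -0.3097 10.1728]
0.012583678534368242 [0.4585 0.3311 0.1588] [ 0.0167 -0.0692 -1.9242] 10.7083
-27.5 0.037 [ 0.9727  0.2034 -0.5312  2.102  -0.3644  0.4278 -0.2721]
-27.5 0.1 [ 1.1719  0.0765 -0.6642  2.0945 -0.4197  0.5763 -0.2196]
0 0.037 [ 1.0093  0.2086 -0.5724  2.1009 -0.3399  0.4251 -0.7734]
0 0.1 [ 1.2482  0.0835 -0.7446  2.0926 -0.4018  0.5734 -0.7139]
30 0.037 [ 0.2756  0.1688  0.2361  2.1236 -0.6825  0.4897 -0.999 ]
30 0.1 [ 0.0869  0.0372  0.4561  2.1255 -0.5402  0.6023 -1.1195]
60 0.037 [-0.1216  0.1978  0.6829  2.1349 -0.8364  0.5471 -1.3866]
60 0.1 [-0.3404  0.039   0.9018  2.1352 -0.5709  0.6137 -1.6078]
```

```bash
cat >> h.py <<'E'
yaw=.045;xb=np.array([np.cos(yaw),np.sin(yaw),0]);n=-.5*xb+np.array([0,0,np.sqrt(.75)]);front=-np.sqrt(.75)*xb-.5*np.array([0,0,1]);left=np.cross([0,0,1],xb)
S=np.array([.5759,-.2221,.1892]); F=.0375
def kx(deg): ph=np.radians(deg); return front*np.cos(ph)+left*np.sin(ph)
def ori(deg): return mat(-n,-kx(deg)).as_quat()
def ring(c,r,flat,deg,P):
    u=kx(deg);v=np.cross(n,u);a=np.linspace(0,2*np.pi,90)
    return np.array([proj(c,P+min(r*np.cos(k),flat)*u+r*np.sin(k)*v) for k in a])
E
python3 - <<'E'
from h import *
np.set_printoptions(precision=4,suppress=True)
q0=manip.current_q()
manip.servo_line([.459,.3322,.30],vel=.3)
D=-27.5
for h in (.163,.15,.14,.13):
    try: manip.move_pose(S+n*h,ori(D)); break
    except manip.PlanningError as e: print(h,e)
print(h,manip.current_q(),manip.current_clock(),manip.current_finger_gap(),manip.current_tool_pos()-S-n*h)
im,c=shot("h1"); sc=viewer.get_image("scene")[:,:,::-1]
K=4; x0,y0,w,hh=180,90,140,150
big=up(im,x0,y0,w,hh,K); raw=big.copy()
T=np.array(manip.current_tool_pos())
for pts,col in((ring(c,.0275,1,D,S),(255,0,0)),(ring(c,.011,.005,D,S),(0,255,0)),(ring(c,.008,.005,D,S+.026*n),(0,255,255)),(ring(c,.022,1,D,T-n*F),(255,0,255))):
    cv2.polylines(big,[((pts-[x0,y0]+.5)*K).astype(int)],True,col,1)
o=np.hstack([big,np.vstack([up(sc,320,165,80,100,3),up(raw,0,0,560,600,240/560)])[:600]])
cv2.imwrite("pics/c5.png",o); print(o.shape)
E
```

```text
0.163 [ 1.1055 -0.0574 -0.5093  2.0747 -0.4992  0.7458 -0.1447] 13.3417 0.012938098895442538 [ 0.0006  0.0015 -0.0001]Traceback (most recent call last):
  File "<stdin>", line 16, in <module>
    return _nx.concatenate(arrs, 1, dtype=dtype, casting=casting)
           ~~~~~~~~~~~~~~~^^^^^^^^^^^^^^^^^^^^^^^^^^^^^^^^^^^^^^^
ValueError: all the input array dimensions except for the concatenation axis must match exactly, but along dimension 0, the array at index 0 has size 600 and the array at index 1 has size 557
```

Run:
```python
from h import *
np.set_printoptions(precision=4,suppress=True)
D=-27.5
T=np.array(manip.current_tool_pos()); print(T-S-n*.163)
im,c=shot("h2")
K=4; x0,y0,w,hh=180,90,140,150
big=up(im,x0,y0,w,hh,K); raw=up(im,x0,y0,w,hh,240/140)
for pts,col in((ring(c,.0275,1,D,S),(255,0,0)),(ring(c,.011,.005,D,S),(0,255,0)),(ring(c,.008,.005,D,S+.026*n),(0,255,255)),(ring(c,.022,1,D,T-n*F),(255,0,255))):
    cv2.polylines(big,[((pts-[x0,y0]+.5)*K).astype(int)],True,col,1)
s=np.zeros((600,240,3),np.uint8); s[:raw.shape[0]]=raw
r2=up(im,215,115,80,80,3); s[300:540]=r2
cv2.imwrite("pics/c5.png",np.hstack([big,s]))
```

```text
[ 0.0006  0.0013 -0.0001]
```

View pics/c5.png

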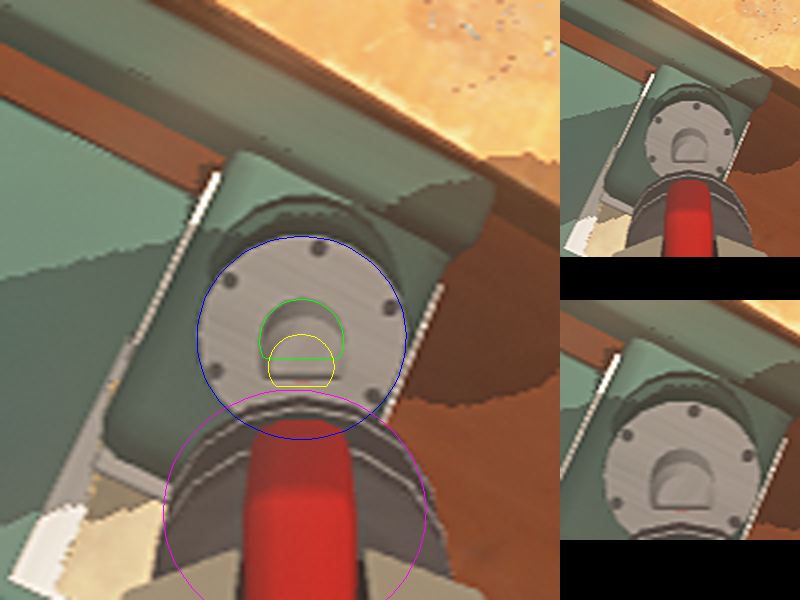

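The predicted outlines match: the disc lies on the blue ring, the shaft's flat is parallel to the bar, and lateral error is about 1 mm. The TCP sits 1.3 mm off its command, so I'll compensate for that and descend along the shaft axis while watching the force.

```bash
cat >> h.py <<'E'
def loc():
    e=np.array(manip.current_tool_pos())-S; f=np.array(manip.current_force()); return e@n, e@front, e@left, f@n, f@front, f@left
E
python3 - <<'E'
from h import *
np.set_printoptions(precision=4,suppress=True)
D=-27.5; cor=np.zeros(3); want=-.0005*kx(D)
manip.servo_line(S+n*(F+.034),ori(D),vel=.12)
for k in range(2):
    manip.sleep(.1); e=np.array(manip.current_tool_pos())-(S+n*(F+.034)+want); cor-=e-n*(e@n); print(np.round(e*1e3,2))
    manip.servo_line(S+n*(F+.034)+want+cor,ori(D),vel=.05)
f0=loc()[3:]; print(np.array(loc())*[1e3,1e3,1e3,1,1,1])
for h in np.arange(.030,-.004,-.003):
    manip.servo_line(S+n*(F+h)+want+cor,ori(D),vel=.04); l=loc()
    print(round(h*1e3),"act",round((l[0]-F)*1e3,1),np.round(np.array(l[1:3])*1e3,1),np.round(np.array(l[3:])-f0,1))
    if l[3]-f0[0]>18: break
print(manip.current_clock(),manip.current_finger_gap(),manip.current_q())
E
```

```text
[-0.21 -0.74  0.67]
[-0.15  0.6   0.2 ]
[71.4964 -0.2889  0.2748 -1.4171  1.4882  0.028 ]
30 act 29.7 [-0.1  0.6] [-0.3 -0.2  0.1]
27 act 26.8 [-0.2  0.5] [-0.7  0.2 -0.5]
24 act 23.8 [-0.2  0.5] [-0.3 -0.9  0.4]
21 act 20.8 [-0.2  0.5] [-0.2 -0.7  0.3]
18 act 17.8 [-0.2  0.5] [ 0.5 -0.1 -0.6]
15 act 14.8 [-0.2  0.5] [ 0.7  0.2 -0.8]
12 act 11.8 [-0.2  0.5] [ 0.2  0.1 -0. ]
9 act 8.8 [-0.2  0.5] [-0.2  0.  -0. ]
6 act 5.8 [-0.2  0.5] [-1.1 -1.   0.4]
3 act 2.8 [-0.2  0.5] [-0.6 -1.3 -0.2]
0 act -0.2 [-0.2  0.5] [-0.7 -0.5  0.2]
-3 act -3.1 [-0.5  0.3] [ 0.5 -1.2  0.2]
18.1 0.012891086261883181 [ 0.9818  0.2108 -0.5456  2.1009 -0.3507  0.421  -0.2851]
```

Run:
```python
from h import *
D=-27.5; f0=loc()[3:]; P=np.array(manip.current_tool_pos())
for h in np.arange(.0,.0121,.001):
    manip.servo_line(P-n*h,ori(D),vel=.03); l=loc()
    print(round(h*1e3),"act",round((l[0]-F)*1e3,1),np.round(np.array(l[1:3])*1e3,1),np.round(np.array(l[3:])-f0,1))
    if l[3]-f0[0]>15: break
print(manip.current_clock(),manip.current_finger_gap())
```

```text
0 act -3.1 [-0.4  0.3] [-0.   0.2 -0.6]
1 act -3.6 [-0.5  0.2] [9.5 1.4 1.9]
2 act -3.9 [-0.6  0.1] [19.8  2.6  2.9]
18.85 0.012542408288816899
```

```bash
cat >> h.py <<'E'
def ang():
    x=-R.from_quat(manip.current_tcp_rot()).as_matrix()[:,0]; return np.degrees(np.arctan2(x@left,x@front))
E
python3 - <<'E'
from h import *
P=np.array(manip.current_tool_pos())+.0003*n; m0=np.array(manip.current_wrist_torque())@n
for d in np.arange(-21.5,75,6):
    try: manip.servo_line(P,ori(d),vel=.05)
    except manip.PlanningError as e: print(d,e); break
    l=loc(); m=np.array(manip.current_wrist_torque())@n-m0
    print(d,"act",round(ang(),1),"T",round(m,2),"f",np.round(l[3:],1),"h",round((l[0]-F)*1e3,1),"lat",np.round(np.array(l[1:3])*1e3,1),round(manip.current_clock(),1))
    if abs(m)>1.6 or np.linalg.norm(l[3:])>35: break
print(manip.current_finger_gap(),manip.current_q())
E
```

```text
-21.5 act -21.6 T 0.02 f [4.9 1.4 0.4] h -3.4 lat [-0.6 -0.2] 19.1
-15.5 act -15.6 T -0.02 f [ 5.9  3.4 -1.1] h -3.5 lat [ 0.3 -0.5] 19.4
-9.5 act -9.6 T -0.05 f [ 8.8  4.9 -0.3] h -3.6 lat [ 1.2 -0.3] 19.6
-3.5 act -3.6 T 0.06 f [9.5 6.5 0.3] h -3.6 lat [1.6 0.2] 19.9
2.5 act 2.4 T 0.01 f [11.4  6.5  1.8] h -3.7 lat [1.9 0.7] 20.1
8.5 act 8.4 T -0.03 f [12.7  6.9  2.5] h -3.7 lat [1.9 1.1] 20.4
14.5 act 14.4 T -0.03 f [13.3  6.8  2.9] h -3.7 lat [1.9 1.4] 20.7
20.5 act 20.4 T -0.03 f [12.5  6.3  3.2] h -3.7 lat [1.9 1.6] 20.9
26.5 act 26.4 T -0.04 f [14.6  6.7  4. ] h -3.7 lat [1.8 1.9] 21.2
32.5 act 32.4 T 0.03 f [14.3  7.   4.6] h -3.7 lat [1.8 2.2] 21.4
38.5 act 38.3 T -0.02 f [14.8  6.3  5. ] h -3.7 lat [1.7 2.4] 21.7
44.5 act 44.3 T -0.08 f [15.2  6.2  5.8] h -3.7 lat [1.5 2.7] 21.9
50.5 act 50.3 T -0.0 f [14.8  4.6  5.6] h -3.7 lat [1.3 3. ] 22.2
56.5 act 56.2 T 0.2 f [15.2  5.1  6.4] h -3.8 lat [1.  3.5] 22.5
62.5 act 62.1 T 0.78 f [14.8  5.1  6.8] h -3.7 lat [0.7 3.7] 22.7
68.5 act 68.0 T 1.17 f [15.1  4.   6.2] h -3.7 lat [0.5 3.9] 23.0
74.5 act 74.0 T 1.3 f [13.3  4.8  5.7] h -3.7 lat [0.3 3.4] 23.2
0.014289044178789808 [ 0.67004557  0.18125221 -0.20352895  2.11113493 -0.52296804  0.44947948
 -1.90972785]
```

Run:
```python
from h import *
a=cv2.imread("pics/scene0.png"); b=viewer.get_image("scene")[:,:,::-1].copy(); cv2.imwrite("pics/scene1.png",b)
s=cal("scene")
# pad underside front-edge centre when open / clamped, both stations
leaf=S[2]-.003-.1955+0.0
bed=S+0
for nm,off in(("R",0),("L",.21)):
    for z in(-.005+.072,-.005+.048):
        print(nm,z,np.round(proj(s,np.array([.525,-.222,z])+off*left),1))
g=lambda im:cv2.cvtColor(im,cv2.COLOR_BGR2GRAY)
for nm,x,y in(("R",351,250),("L",279,224)):
    # column profile strips of old/new
    for X in(x-6,x,x+6):
        print(nm,X,"old",g(a)[y-22:y+24:2,X],"new",g(b)[y-22:y+24:2,X])
    T=g(a)[y-8:y+8,x-14:x+14]; r=cv2.matchTemplate(g(b)[y-18:y+38,x-24:x+24],T,cv2.TM_CCOEFF_NORMED); print(nm,cv2.minMaxLoc(r)[1],np.array(cv2.minMaxLoc(r)[3])-[10,10])
```

```text
R 0.06699999999999999 [342.3 255.3]
R 0.043000000000000003 [341.5 263.5]
L 0.06699999999999999 [270.8 229.5]
L 0.043000000000000003 [270.7 237.3]
R 345 old [ 75  74  72  70  68  62  86  71  72 145 199 205 183 101  72  94 151 166
 165 164 166 160 157] new [ 54  54  53  54  52  54  80  87 116 122 105  70  64  92 129 200 158 124
 187 188 189 183 180]
R 351 old [ 81  74  73  71  69  67  59  85  91  70 128 200 205 185 102  74  98 152
 164 164 168 176 204] new [ 55  54  54  54  52  53  54  96 107 108 109 110 110  78 105 192 221 167
 118 183 193 200 225]
R 357 old [111  81  75  71  71  68  66  57  61  61 100 151 201 204 189 101  85 111
 142 170 125 103 119] new [ 60  55  54  53  53  54  52  54  67  76 112  91  68  76 114 126 162 221
 151 107 140 117 135]
R 0.6514034271240234 [ 8 -2]
L 273 old [ 95  77  74  73  71  68  62  86  94 101 168 203 203 149 107 165 100 113
 162 162 157 159 162] new [109  89  86  85  83  79  73  99 109 115 192 227 227 171 123 188 117 130
 184 185 181 182 186]
L 279 old [112  96  77  74  72  70  68  62  82  90  71 137 203 201 145  73  90  90
 115 161 162 164 167] new [129 109  89  85  83  80  79  71  96 104  84 157 227 226 166  84 102 104
 131 183 185 189 191]
L 285 old [102 107  86  69  67  66  64  62  57  64  68 107 171 204 177  98  83  92
  93 112 161 158 144] new [118 124  98  81  78  76  75  73  65  74  77 123 195 227 202 112  96 106
 108 128 184 182 165]
L 0.996035099029541 [0 0]
```

The right pad dropped about 8 px (~24 mm), so it bears on the full pack, and the left one is unchanged. The torque levelled off with the gap widening, so the key slipped in the jaws. I'll release, measure the bar angle, then regrip square and push to the stop.

```bash
cat >> h.py <<'E'
def barang(name):
    im,c=shot(name); h=cv2.cvtColor(im,cv2.COLOR_BGR2HSV)
    m=((h[...,0]<6)|(h[...,0]>174))&(h[...,1]>180)&(h[...,2]>90)
    m[:, :]&=True
    k,l,st,ce=cv2.connectedComponentsWithStats(m.astype(np.uint8)); i=1+np.argmax(st[1:,4])
    top=S+n*(.064-.0037); pts=np.argwhere(l==i)[:,::-1][::1]
    X=[]
    for p in pts:
        d=ray(c,p); r=c['eye']+d*((top-c['eye'])@n)/(d@n)-top; X.append([r@front,r@left])
    X=np.array(X,np.float32); b=cv2.minAreaRect(X*1e3); u=np.linalg.svd(X-X.mean(0))[2][0]; u=u*np.sign(u[1])
    print(name,st[i],"mean mm",X.mean(0)*1e3,"rect",np.round(b[0],1),np.round(b[1],1),round(b[2],1),"pca deg",np.degrees(np.arctan2(u[1],u[0])))
E
python3 - <<'E'
from h import *
d=ang(); P=np.array(manip.current_tool_pos())
effector.open_jaws(); print("f",np.round(manip.current_force(),1))
manip.servo_line(P+n*.09,vel=.15); manip.sleep(.1); print(d,ang(),manip.current_clock()); barang("r1")
E
```

```text
f [-0.   0.8 -0.2]
73.95772076563193 74.50703195146917 25.4333
r1 [ 240  161   28   75 1153] mean mm [-1.5546923 -2.979746 ] rect [-1.3 -2.9] [59.  12.4] 63.6 pca deg 63.51881
```

The key turned 91° (1.59 rad). Taking off at most 0.4 rad of play, the shaft is at its 1.10 stop. The bar's position fits a fully seated key, the pad is down, and the gripper is clear.

Run:
```python
from h import *
manip.servo_line(np.array(manip.current_tool_pos())+n*.03,vel=.15); print(manip.current_clock()); print(manip.hand_in())
```

```text
25.825
the job is handed in; nothing more can be done
None
```

I fitted the key fully home on the right station's shaft, the one with the full pack, turned it clockwise to the stop so the pad clamps the boards, left the other station open, and handed the job in at 25.8 s; the verdict was not shown.

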